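# Load a new foil roll into the sprung dispenser

### The arm

A 6-joint arm with a two-finger parallel gripper is mounted at the origin on a cart in front of the work surface, level with it; the furniture and walls round the work are solid. World frame = base frame: x ahead of the robot, y to its left, z up, the work surface at z = 0. Lengths are in m, angles in rad, forces in N, time in s.
With the tool pointing down it reaches from about 0.375 to 0.975 m from the base axis. Payload 3.8 kg.
Tool frame: the origin (TCP) lies midway between the tips of the shut fingers; the grasp point (between the pads) lies 19 mm behind it; z points along the fingers, y is the line along which they close (so a half turn about z gives the same grasp; the last joint's range is limited). The gripper opens to 85 mm and grips with 20 to 120 N. Pads are 22 mm wide; open, the fingers measure 114 mm over their backs; the gripper's body (76 mm by 85 mm) begins 54 mm behind the grasp point. The pads swing forward as they close: fully open they stand 13 mm farther back than shut.
Start: joints at [-1.169, 0.264, 1.604, -0, 1.274, -0.037], TCP at [0.287, -0.611, 0.231] pointing down, gripper open.
Joint ranges: [-2.63, 2.63], [-0.94, 2.18], [0.31, 2.57], [-1.31, 4.45], [0, 2.66], [-2.55, 2.55]. Speed limits (rad/s): [2.57, 2.57, 3.14, 3.14, 3.14, 3.14].

### API

Orientations are given as a unit quaternion [w, x, y, z].
In Python, from station import arm gives the robot as it stands. The module is installed in compiled form; this text tells all that it offers.
- The arm moves only by the tool arm_command, never from a script. Its argument "commands" is a list of rows, each a list of 7 numbers: the shift along the tool's x, y, z in cm, then the turn, a rotation vector about the tool's x, y, z in degrees, then the finger opening in cm, from 0 to 8.54. In form: [[dx, dy, dz, wx, wy, wz, claw], ...]. A call has 1 to 10 rows; each row shifts and turns the commanded pose from where the row before left it, along the tool's axes as they then stand; what a row does not reach is not made up. A row lasts 1/12 s, in which the tool goes at most 41.7 mm and 7.16 degrees, less where a joint would pass 70% of its speed; a pose out of reach is approached as far as the arm can. A call is refused whole if a number of a shift passes 4.17 or a number of a turn 7.16, either way. A call with a gripper value outside its range is refused whole. The fingers move at their own pace and stop on an object; "grip_force" is the grip in N (left out, the last holds). Time passes only in rows, so rows that do not move let the fingers close. It gives the time, the measured TCP pose, the force, the opening and the grip force at its end, in the units of the state.
- arm.get_state(): the state, without advancing time (a new reading comes with each control period).
- arm.get_image(name): name is "side" or "top" or "wrist"; returns (picture, depth): 400x640x3 uint8, red, green, blue; 400x640 float32, m along the optical axis (not along the pixel's ray), 0 where there is no reading.
- arm.camera_params(name): a dict with "camera_matrix" (3x3 intrinsics, pixels), "k1" (the pictures are not rectified: a ray, as slopes to the right and down, at radius r is drawn at 1 + k1 r^2 times it, then the intrinsics apply), "eye" and "attitude" of the camera in the world. Camera axes: x right, y up, looking along -z (the intrinsics and any distortion apply to the point x, -y, -z); pixel columns grow to the right and rows downward; lengths in m; the calibration is good to about 2 mm. A picture is of the moment at which its call begins: read the wrist's pose just before it. camera_params takes no time and is no camera call; for the wrist camera it gives the pose at the moment of the call.
- arm.sign_off(): hands the job in; it is judged then, once.
The state is a dict: "time_s": time; "joints": joint angles; "joint_velocities": joint speeds; "tau": joint torques, N m; "position": TCP position; "eef_rot": TCP orientation; "wrist_force": force on the tool from outside, world axes, zero at the start; "wrist_torque": the same for the moment, N m; "width": opening from 0.0 (shut) to 1.0 (fully open); "finger_force": force on a finger pad.
Only numpy, scipy, OpenCV 4.12 (cv2) and the standard library are available. Lean on these libraries where they do the work, as an engineer would, in place of code of your own. Each camera call takes 0.05 s, during which the arm holds its last target. There are 200 camera calls.

### The job

The foil dispenser on the worktop is empty: take the new foil roll and press it down between the dispenser's two spring clips until both of its ends have snapped home in their saddles, feeling for their slots and never pushing it against the dispenser with more than 25 N. Let go of it and then swing the tear bar forward by its thumb tab until it is fully down in front of the roll. Leave the salt shaker, the cup and the tea carton where they are.

Things in the scene. Friction and masses are not known exactly. Their poses are not given: they have to be found in the camera images.
- dispenser: Wooden foil dispenser, fixed. Origin: centre of its underside; x from front to back, y along its length, z up. Base 120 x 234 mm, top at z 10 mm; end plates at y +-114 mm, 36 mm high, with ears 62 mm high at the back. A steel carriage on the base, 36 mm deep, carries a grey saddle and a spring clip at each end; between the saddles nothing stands above z 14 mm, so fingers have room.
- seat (a point): Fixed in the dispenser, 44 mm above its underside, midway between the saddles: where the middle of the roll's axis lies when home IF the carriage stands at mid travel. The carriage slides along the dispenser's x (about 5 N moves it) and has been left anywhere from 12 mm ahead of to 12 mm behind this point; its place is not measured: find the slots by feel or by eye. Height and y are exact.
- saddle_line (a point): Fixed in the dispenser at mid travel of the carriage, over the +y saddle: y +83 mm, z 60 mm, the height of the saddles' flat tops (twin at y -83). Each saddle is a rigid plastic U, 8 mm thick along y; open-topped slot 16 mm wide in x for the roll's 14 mm collar, in a block 46 mm wide, slot floor at z 37 mm. A collar within about 3 mm of the slot's middle slips in and shifts the carriage.
- bead_line (a point): Fixed in the dispenser at mid travel of the carriage, at the +y clip's bead: y +94, z 51.3 mm (twin at -y). The bead (5 mm radius, along x) tops an upright polished steel spring leaf that bends outward; gap between the beads 178 mm. The noses meet the beads with the roll 15 mm above home; spreading them takes some 5 to 18 N of push in all, which falls away 2 to 5 mm above home as they snap over; one end may go first.
- roll: New aluminium foil roll lying on the worktop: 44 mm diameter, 150 mm long; at each end a grey plug: collar 14 mm diameter, 13 mm long, then a chamfered nose tapering to 5 mm over the last 4.5 mm; 185 mm over all. 0.21 to 0.42 kg, friction about 0.6. Origin: middle of the roll on its axis, 22 mm above the worktop; y is its axis; both ends alike. Grip it across its middle.
- tear_bar (a joint): Angle (rad) of the hinged tear bar: 0 = down in front of the roll on its stop; grows as it swings up and back, at most 2.8. It stays where it is left (about 2 N at the tab moves it). Hinge axis parallel to the dispenser's y, at x +50, z 50 mm in its frame. Two arms outside the end plates carry a toothed strip 90 mm from the axis, 243 mm long. It starts leaning back behind the dispenser.
- tab (a point): Grip point of the black thumb tab in the middle of the tear bar, 120 mm from the hinge axis: at angle a it is at x = 50 - 120 cos a, y = 0, z = 50 + 120 sin a (mm, dispenser frame). The tab is a block 12 mm thick along the dispenser's y, 22 mm broad, from 91 to 133 mm off the axis; pinched across the 12 mm from above, it turns between the fingers as the bar swings.
- salt: Salt shaker, clear with a grey top, 44 mm diameter, 90 mm high, bystander. Origin: centre of its underside.
- cup: Espresso cup with handle, 64 x 89 x 48 mm, bystander. Origin: underside, near its centre.
- carton: Small tea carton, 59 x 112 x 74 mm, bystander. Origin: centre of its underside.

How it is judged:
On the way, in this order (a step that is already met when the one before it is completed fails the run):
1. the roll is snapped home at both ends and let go, with the tear bar still up (z of roll in the frame of dispenser between 0.04 and 0.047 m and x of roll in the frame of dispenser between -0.018 and 0.018 m and y of roll in the frame of dispenser between -0.006 and 0.006 m and angle between the y axis of roll and the y axis of dispenser, either way round below 0.035 rad and contact force between the fingers and roll below 0.3 N and value of joint tear_bar above 1.2 rad), for 0.2 s.
2. the tear bar is down, with the roll home (z of roll in the frame of dispenser between 0.04 and 0.047 m and x of roll in the frame of dispenser between -0.018 and 0.018 m and y of roll in the frame of dispenser between -0.006 and 0.006 m and angle between the y axis of roll and the y axis of dispenser, either way round below 0.035 rad and value of joint tear_bar below 0.1 rad), for 0.2 s.
At the end, for the whole second after the job is handed in: The roll lies in both saddles: its middle 40 to 47 mm above the dispenser's underside, within 6 mm of its middle lengthwise and 18 mm front to back, its axis within 0.035 rad (2 degrees) of the dispenser's y, at rest; the tear bar is within 0.1 rad of fully down; fingers off (all of step 2 and linear speed of roll below 0.02 m/s); the robot touches nothing.
It fails at once if the roll is pushed against the dispenser with more than 25 N (32 N counted over all contacts, the clips' own squeeze of some 7 N at home included) (contact force between roll and dispenser above 32 N).
It fails at once if the salt shaker, the cup or the tea carton is shifted by more than 20 mm (distance of any of salt, cup, carton from where it was at the start of the episode above 0.02 m).
It also fails if it takes over 72 s, if anything falls off the work surface, if the arm or the gripper's body presses on something with over 40 N, if the wrist force passes 120 N, or if a joint passes its speed limit or range.

## Working session

There is one attempt and no reset: what is moved stays moved. The work goes in short steps, Python scripts to look and compute and a tool call to move; the robot and the scene stay as the last step left them, time stands still between calls to the robot, and variables do not carry over. Pictures are saved under pics/ and viewed, at most 10 in all, crops included, and the job is handed in when it is done.

Besides the shell and the picture viewer there is one more tool, called by a JSON object that holds its "fn" and its "kwargs", one argument or row to a line. arm_command: Moves the arm, as the interface text tells. Its arguments: {"type":"object","properties":{"commands":{"type":"array"},"grip_force":{"type":"number"}},"required":["commands"]}

```bash
mkdir -p pics
cat > h.py <<'E'
import numpy as np, cv2
from station import arm
from scipy.spatial.transform import Rotation as R
def grab(n):
    p=arm.camera_params(n); im,d=arm.get_image(n); return im,d,p
def rotm(p):
    a=np.array(p["attitude"],float)
    return a if a.shape==(3,3) else R.from_quat([a[1],a[2],a[3],a[0]]).as_matrix()
def cloud(d,p):
    K=np.array(p["camera_matrix"]);k=p["k1"];v,u=np.mgrid[:d.shape[0],:d.shape[1]]
    x=(u-K[0,2])/K[0,0];y=(v-K[1,2])/K[1,1];r=np.hypot(x,y);s=r.copy()
    for _ in range(15): s=r/(1+k*s*s)
    f=np.where(r>0,s/np.maximum(r,1e-9),1);x,y=x*f,y*f
    c=np.stack([x*d,-y*d,-d],-1)
    W=c@rotm(p).T+np.array(p["eye"]); W[d<=0]=np.nan; return W
E
python3 - <<'E'
from h import *
for n in("top","side"):
    im,d,p=grab(n); cv2.imwrite(f"pics/{n}0.png",im[:,:,::-1]); np.savez(f"{n}0.npz",W=cloud(d,p),im=im)
    print(n,p)
print(arm.get_state())
E
```

```text
top {'camera_matrix': array([[429.91289342,   0.        , 330.08197114],
       [  0.        , 429.91289342, 200.90728391],
       [  0.        ,   0.        ,   1.        ]]), 'k1': -0.0027218845498139786, 'eye': array([ 0.43010628, -0.28366917,  1.04183344]), 'attitude': array([ 0.71586806,  0.02966708, -0.03262659, -0.69684166])}
side {'camera_matrix': array([[371.60476392,   0.        , 323.48865163],
       [  0.        , 371.60476392, 205.93851683],
       [  0.        ,   0.        ,   1.        ]]), 'k1': -0.06956303230025672, 'eye': array([ 0.85922725, -0.52723597,  0.80608316]), 'attitude': array([0.87163019, 0.22382122, 0.10632425, 0.42291847])}
{'time_s': 0.1, 'joints': array([-1.16886329e+00,  2.64696669e-01,  1.60524441e+00, -1.36906900e-05,
        1.27366733e+00, -3.69528615e-02]), 'joint_velocities': array([ 0.00061452, -0.00123831, -0.00348375, -0.00062866,  0.00047293,
       -0.00058008]), 'tau': array([ 2.10215976e-04, -5.16707611e+01, -3.68590415e+01, -6.63799051e-05,
        6.29363189e-03, -1.62473947e-05]), 'position': array([ 0.28653536, -0.61044503,  0.23007003]), 'eef_rot': array([-9.89957431e-04,  9.76017929e-01,  2.17687819e-01, -1.89343810e-04]), 'wrist_force': array([-0.66718978,  0.77868877,  0.18673869]), 'wrist_torque': array([ 0.06102538, -0.0518556 , -0.0190521 ]), 'finger_force': 0.0, 'width': 0.9993327981964245}
```

View pics/top0.png

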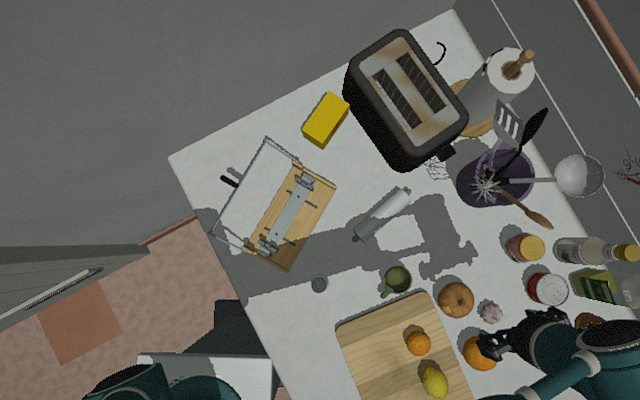

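View pics/side0.png

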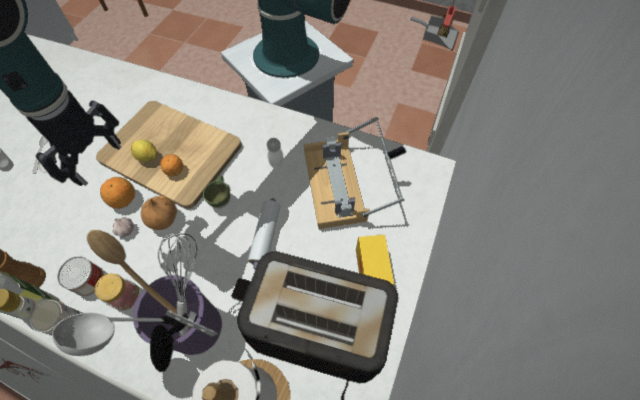

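The top view shows the dispenser centred near (290,215), its bar leaning to the upper left with the black tab at (229,181), and the roll at (383,215). The salt is at (320,285), the cup at (396,280) and the carton at (325,118).

```bash
python3 - <<'E'
from h import *
f=np.load("top0.npz");W=f["W"];im=f["im"];hsv=cv2.cvtColor(im,cv2.COLOR_RGB2HSV)
for n,(u,v) in dict(roll=(383,215),salt=(320,285),cup=(396,280),cart=(325,118),wood=(310,235),tab=(229,181),table=(300,310)).items(): print(n,W[v,u].round(3),hsv[v,u])
def rect(m,name,z):
    P=W[m];P=P[~np.isnan(P).any(1)]
    r=cv2.minAreaRect((P[:,:2]*1000).astype(np.float32)); print(name,len(P),r,np.median(P,0).round(4)); return P
U,V=np.meshgrid(np.arange(640),np.arange(400))
# wood region
reg=(U>240)&(U<345)&(V>155)&(V<280)
h,s,v=hsv[...,0],hsv[...,1],hsv[...,2]
wood=reg&(h>8)&(h<25)&(s>70)
n,l,st,c=cv2.connectedComponentsWithStats(wood.astype(np.uint8)); 
m=reg&(W[...,2]>0.005)&(W[...,2]<0.066)
rect(wood&(abs(W[...,2]-.010)<.006),"base",0.01)
rect(reg&(W[...,2]>0.05)&(W[...,2]<0.066),"high",0)
m=(U>345)&(U<420)&(V>175)&(V<250)&(W[...,2]>0.012)&(W[...,2]<0.06)
P=rect(m,"roll",0)
c=P[:,:2].mean(0);e=np.linalg.svd(P[:,:2]-c)[2][0] if len(P)<5000 else 0;print(c,e,P[:,2].max())
t=(U>215)&(U<245)&(V>165)&(V<195)&(v<50);print("tab",np.nanmedian(W[t],0),np.nanmax(W[t],0),t.sum())
E
python3 - <<'E'
import cv2
im=cv2.imread('pics/top0.png')[120:290,190:430]
cv2.imwrite('pics/crop0.png',cv2.resize(im,None,fx=3.3,fy=3.3,interpolation=cv2.INTER_CUBIC))
E
```

```text
roll [ 0.489 -0.411  0.043] [ 85   8 184]
salt [ 0.33  -0.269  0.093] [78 16 78]
cup [ 0.337 -0.448  0.013] [ 29 103  87]
cart [ 0.706 -0.27   0.076] [ 26 217 176]
wood [ 0.438 -0.241  0.002] [98 14 73]
tab [ 0.549 -0.067  0.119] [70 67 23]
table [ 0.26  -0.222  0.   ] [ 47  11 166]
base 2973 ((480.72576904296875, -193.747314453125), (119.34943389892578, 220.72195434570312), 61.40861129760742) [ 0.4781 -0.1977  0.0108]
high 430 ((479.9078369140625, -221.3599395751953), (206.7270965576172, 245.8049774169922), 70.92868041992188) [ 0.4192 -0.1985  0.0593]
roll 1265 ((491.0416259765625, -410.1572570800781), (44.02599334716797, 182.4521942138672), 43.115753173828125) [ 0.4907 -0.4083  0.0409]
[ 0.49033066 -0.40850444] [-0.68339437  0.73004941] 0.048623985803023406
tab [ 0.54862464 -0.06617329  0.11651784] [ 0.55989152 -0.04632496  0.12634935] 85
```

View pics/crop0.png

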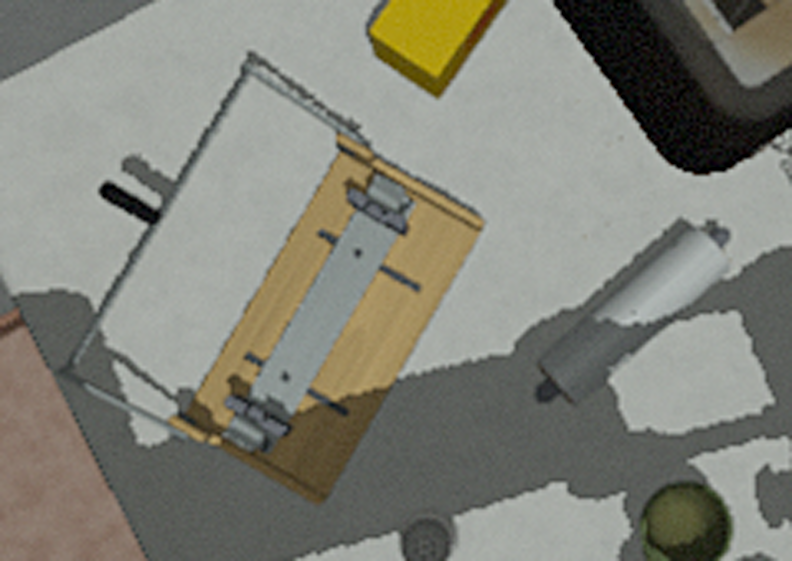

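The crop confirms the layout: the hinge and bar lie on the upper-left side, the steel carriage is near mid travel, and both saddles and clips are visible. Next I'll refine this in the dispenser frame.

```bash
cat >> h.py <<'E'
def todisp(W,c,yaw):
    x=np.array([np.cos(yaw),np.sin(yaw)]);y=np.array([-x[1],x[0]])
    d=W[...,:2]-c; return np.stack([d@x,d@y,W[...,2]],-1)
E
python3 - <<'E'
from h import *
for n in("top","side"):
    W=np.load(n+"0.npz")["W"]
    D=todisp(W,np.array([.4807,-.1937]),np.radians(61.4)).reshape(-1,3)*1000
    D=D[(abs(D[:,0])<100)&(abs(D[:,1])<140)&(D[:,2]>6)]
    print(n)
    def q(m,nm): 
        P=D[m]; print(nm,len(P),P.mean(0).round(1) if len(P) else'',np.percentile(P,[3,97],axis=0).round(1).tolist() if len(P) else'')
    x,y,z=D.T
    for s in(1,-1):
        q((abs(z-60)<4)&(abs(s*y-83)<8)&(abs(x)<40),"saddle%+d"%s)
        q((abs(z-36)<4)&(abs(s*y-114)<10)&(x<35)&(x>-65),"plate%+d"%s)
        q((abs(z-62)<4)&(abs(s*y-114)<10)&(x>35)&(x<65),"ear%+d"%s)
        q((z>30)&(z<58)&(abs(s*y-93)<6)&(abs(x)<40),"clip%+d"%s)
    q((abs(z-10)<3)&(abs(y)<105)&(x<-30),"front")
    q((abs(z-10)<3)&(abs(y)<105)&(x>30),"back")
    q((abs(z-13)<2.5)&(abs(y)<60)&(abs(x)<32),"carr")
E
```

```text
top
saddle+1 52 [ 8.9 83.2 60.1] [[-12.9, 78.9, 56.6], [30.2, 90.3, 62.8]]
plate+1 122 [-13.9 113.1  36.3] [[-57.2, 109.8, 32.9], [29.1, 116.4, 39.1]]
ear+1 50 [ 49.7 114.8  61.7] [[36.3, 109.5, 58.5], [62.5, 121.5, 65.4]]
clip+1 37 [ 8.4 93.2 55.5] [[-3.0, 89.1, 53.0], [20.0, 97.5, 57.5]]
saddle-1 50 [  8.4 -83.4  60.1] [[-13.3, -90.2, 56.6], [30.5, -79.1, 63.0]]
plate-1 116 [ -14.1 -113.3   36.3] [[-57.4, -116.8, 33.0], [28.4, -110.1, 39.6]]
ear-1 45 [  49.8 -114.7   61.6] [[36.3, -120.8, 58.6], [60.9, -109.9, 65.4]]
clip-1 40 [  8.2 -93.8  54.7] [[-2.7, -98.6, 48.9], [19.7, -89.4, 57.5]]
front 968 [-45.5   1.3  10.5] [[-59.5, -98.7, 7.6], [-30.9, 99.2, 12.8]]
back 892 [45.2  2.2 10.4] [[31.1, -97.7, 7.6], [58.7, 98.7, 12.8]]
carr 879 [ 0.5  0.6 13.1] [[-30.1, -55.6, 10.7], [29.7, 55.8, 15.3]]
side
saddle+1 36 [10.4 80.9 58.3] [[-12.3, 75.8, 56.2], [31.6, 89.6, 60.7]]
plate+1 61 [-20.3 109.8  34.3] [[-54.7, 105.9, 32.2], [32.7, 113.7, 37.8]]
ear+1 26 [ 51.4 111.5  60.4] [[37.9, 107.1, 58.5], [64.1, 117.8, 63.7]]
clip+1 50 [10.7 93.2 49.9] [[-1.7, 87.9, 32.0], [21.0, 97.6, 57.2]]
saddle-1 47 [ 11.3 -84.3  59.3] [[-10.9, -87.9, 56.6], [32.3, -80.1, 61.6]]
plate-1 126 [ -11.6 -115.1   35.1] [[-54.6, -118.4, 32.3], [31.1, -110.5, 38.3]]
ear-1 40 [  50.7 -116.1   60.8] [[36.1, -121.6, 58.2], [63.4, -112.0, 63.4]]
clip-1 76 [ 10.5 -91.3  48.8] [[-9.8, -98.6, 32.1], [32.1, -87.1, 57.1]]
front 720 [-44.1  -3.4   9.7] [[-57.4, -93.3, 7.4], [-30.9, 96.9, 12.0]]
back 673 [46.3  3.2  9.6] [[31.1, -84.3, 7.4], [60.5, 95.2, 12.0]]
carr 636 [ 5.3 -1.5 12.9] [[-28.0, -55.1, 10.7], [28.7, 55.8, 15.2]]
```

{"fn": "arm_command", "kwargs": {
  "commands": [
    [2.7, -0.96, 0, 0, 0, 0, 8.5],
    [2.7, -0.96, 0, 0, 0, 0, 8.5],
    [2.7, -0.96, 0, 0, 0, 0, 8.5],
    [2.7, -0.96, 0, 0, 0, 0, 8.5],
    [2.7, -0.96, 0, 0, 0, 0, 8.5],
    [2.7, -0.96, 0, 0, 0, 0, 8.5],
    [2.7, -0.96, 0, 0, 0, 0, 8.5],
    [2.7, -0.96, 0, 0, 0, 0, 8.5],
    [2.7, -0.96, 0, 0, 0, 0, 8.5],
    [2.7, -0.96, 0, 0, 0, 0, 8.5]
  ],
  "grip_force": 40
}}

```text
time_s: 0.93
position: [0.4909, -0.4081, 0.2307]
eef_rot: [-0.0, 0.976, 0.218, -0.0]
wrist_force: [0.6, -0.1, -0.2]
width: 0.995
finger_force: 0.0
```

{"fn": "arm_command", "kwargs": {
  "commands": [
    [0, 0, 0.6, 0, 0, -6.75, 8.5],
    [0, 0, 0.6, 0, 0, -6.75, 8.5],
    [0, 0, 0.6, 0, 0, -6.75, 8.5],
    [0, 0, 0.6, 0, 0, -6.75, 8.5],
    [0, 0, 0.6, 0, 0, -6.75, 8.5],
    [0, 0, 0.6, 0, 0, -6.75, 8.5],
    [0, 0, 0.6, 0, 0, -6.75, 8.5],
    [0, 0, 0.6, 0, 0, -6.75, 8.5]
  ]
}}

```text
time_s: 1.6
position: [0.4901, -0.4091, 0.1823]
eef_rot: [-0.001, 0.769, 0.639, -0.0]
wrist_force: [-0.0, -0.6, -0.3]
width: 0.999
finger_force: 0.0
```

{"fn": "arm_command", "kwargs": {
  "commands": [
    [0, 0, 0.6, 0, 0, -6.75, 8.5],
    [0, 0, 0.6, 0, 0, -6.75, 8.5],
    [0, 0, 0.6, 0, 0, -6.75, 8.5],
    [0, 0, 0.6, 0, 0, -6.75, 8.5],
    [0, 0, 0.6, 0, 0, -6.75, 8.5],
    [0, 0, 0.6, 0, 0, -6.75, 8.5],
    [0, 0, 0.6, 0, 0, -6.75, 8.5],
    [0, 0, 0.6, 0, 0, -6.75, 8.5],
    [0, 0, 0, 0, 0, 0, 8.5]
  ]
}}

```text
time_s: 2.35
position: [0.4893, -0.4084, 0.1331]
eef_rot: [-0.002, 0.396, 0.918, 0.001]
wrist_force: [-0.4, 0.1, -0.6]
width: 0.996
finger_force: 0.0
```

```bash
cat >> h.py <<'E'
def togo(pos,yaw_y):
    """shift in tool cm and turn (deg about tool z, small tilt too) to reach TCP pos, tool down, tool y at world yaw_y deg"""
    s=arm.get_state();q=s["eef_rot"];Rm=R.from_quat([q[1],q[2],q[3],q[0]]).as_matrix()
    a=np.radians(yaw_y);y=np.array([np.cos(a),np.sin(a),0]);z=np.array([0,0,-1.]);T=np.stack([np.cross(y,z),y,z],1)
    print("t",s["time_s"],"pos",s["position"].round(4),"toolshift cm",(Rm.T@(np.array(pos)-s["position"])*100).round(2),
     "turn deg",np.degrees(R.from_matrix(Rm.T@T).as_rotvec()).round(2),"F",s["wrist_force"].round(2),"w",round(s["width"],3),"ff",s["finger_force"],"j",s["joints"].round(2)[[0,5]])
E
python3 - <<'E'
from h import *
togo([.4905,-.409,.002],43.1)
im,d,p=grab("wrist");W=cloud(d,p);cv2.imwrite("pics/w1.png",im[:,:,::-1])
m=(W[...,2]>.012)&(W[...,2]<.05)&(np.hypot(W[...,0]-.49,W[...,1]+.409)<.11)
P=W[m];print(len(P),cv2.minAreaRect((P[:,:2]*1000).astype(np.float32)),P[:,2].max())
E
```

```text
t 2.35 pos [ 0.4893 -0.4084  0.1331] toolshift cm [-0.18  0.05 13.11] turn deg [-0.02 -0.22  0.21] F [-0.42  0.08 -0.56] w 0.996 ff 0.0 j [-0.73 -1.49]
8792 ((491.66827392578125, -408.7431640625), (44.10033416748047, 181.45059204101562), 43.064697265625) 0.045202396693423325
```

{"fn": "arm_command", "kwargs": {
  "commands": [
    [-0.2, 0.06, 2.0, 0, 0, 0, 8.5],
    [0, 0, 2.0, 0, 0, 0, 8.5],
    [0, 0, 2.0, 0, 0, 0, 8.5],
    [0, 0, 2.0, 0, 0, 0, 8.5],
    [0, 0, 2.0, 0, 0, 0, 8.5],
    [0, 0, 2.0, 0, 0, 0, 8.5],
    [0, 0, 1.0, 0, 0, 0, 8.5],
    [0, 0, 0, 0, 0, 0, 6],
    [0, 0, 0, 0, 0, 0, 5],
    [0, 0, 0, 0, 0, 0, 4]
  ],
  "grip_force": 40
}}

```text
time_s: 3.23
position: [0.4931, -0.4113, 0.0067]
eef_rot: [0.001, 0.398, 0.917, -0.0]
wrist_force: [-0.3, -0.5, 0.2]
width: 0.601
finger_force: 0.0
```

{"fn": "arm_command", "kwargs": {
  "commands": [
    [0, 0, 0, 0, 0, 0, 3],
    [0, 0, 0, 0, 0, 0, 3],
    [0, 0, 0, 0, 0, 0, 3],
    [0, 0, 0, 0, 0, 0, 3],
    [0, 0, 0, 0, 0, 0, 3],
    [0, 0, 0, 0, 0, 0, 3]
  ]
}}

```text
time_s: 3.73
position: [0.4936, -0.4115, 0.0073]
eef_rot: [0.002, 0.398, 0.917, -0.0]
wrist_force: [0.5, 0.3, 5.9]
width: 0.503
finger_force: 41.3
```

{"fn": "arm_command", "kwargs": {
  "commands": [
    [0, 0, -0.7, 0, 0, 0, 3],
    [0, 0, -1.5, 0, 0, 0, 3],
    [0, 0, -2, 0, 0, 0, 3],
    [0, 0, -2, 0, 0, 0, 3],
    [0, 0, -2, 0, 0, 0, 3],
    [0, 0, -2, 0, 0, 0, 3],
    [0, 0, -1.8, 0, 0, 0, 3],
    [0, 0, 0, 0, 0, 0, 3]
  ],
  "grip_force": 60
}}

```text
time_s: 4.4
position: [0.4939, -0.4122, 0.1296]
eef_rot: [0.003, 0.398, 0.918, -0.001]
wrist_force: [1.6, -0.6, -1.6]
width: 0.496
finger_force: 61.3
```

Run:
```python
from h import *
# TCP over dispenser: carriage x ~ +9 mm
c=np.array([.4807,-.1937]);a=np.radians(61.4);t=c+.009*np.array([np.cos(a),np.sin(a)]);print(t)
togo([*t,.125],61.4)
im,d,p=grab("wrist");W=cloud(d,p);cv2.imwrite("pics/w2.png",im[:,:,::-1])
q=arm.get_state()["position"]
m=(abs(W[...,2]-q[2])<.06)&(np.hypot(W[...,0]-q[0],W[...,1]-q[1])<.12)&(W[...,2]>.09)
m=m.astype(np.uint8);print(m.sum(),np.nanmin(W[m>0],0),np.nanmax(W[m>0],0))
im,d,p=grab("top");cv2.imwrite("pics/t2.png",im[:,:,::-1]);np.savez("t2.npz",W=cloud(d,p),im=im)
```

```text
[ 0.48500823 -0.18579815]
t 4.4 pos [ 0.4939 -0.4122  0.1296] toolshift cm [17.13 14.83  0.36] turn deg [ -0.04   0.38 -18.26] F [ 1.64 -0.55 -1.61] w 0.496 ff 61.28629803657532 j [-0.73 -1.49]
34084 [ 0.42595867 -0.4559654   0.09175768] [ 0.61223715 -0.34229342  0.18750171]
```

View pics/w2.png

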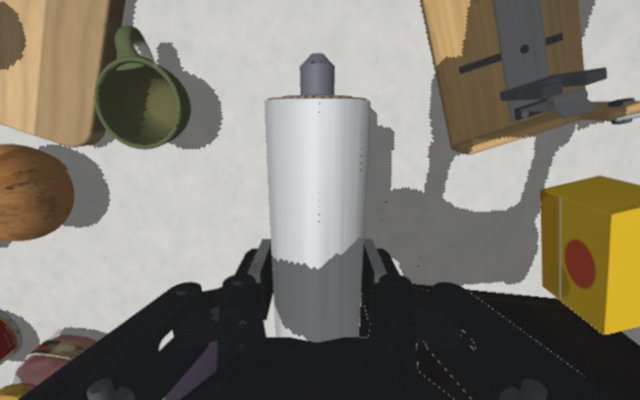

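The wrist view shows the roll held between the fingers, its nose at (317,55) and collar straight, with the dispenser at upper right. I'll measure the held roll in the tool frame.

```bash
cat >> h.py <<'E'
def held():
    s=arm.get_state();q=s["eef_rot"];Rm=R.from_quat([q[1],q[2],q[3],q[0]]).as_matrix()
    im,d,p=grab("wrist");T=(cloud(d,p)-s["position"])@Rm*1000
    U,V=np.meshgrid(np.arange(640),np.arange(400))
    b=(U>255)&(U<380)&(V>100)&(V<235)&(abs(T[...,1])<26)&(T[...,2]<5)&(T[...,2]>-60)
    n=(U>290)&(U<345)&(V>45)&(V<95)&(abs(T[...,1])<12)&(T[...,2]<10)&(T[...,2]>-60)
    P=T[b]
    print("body x range",np.percentile(P[:,0],[1,50,99]).round(1))
    for lo in range(-80,90,15):
        Q=P[(P[:,0]>lo)&(P[:,0]<lo+15)]
        if len(Q)>60:
            A=np.c_[2*Q[:,1:],np.ones(len(Q))];r=np.linalg.lstsq(A,(Q[:,1:]**2).sum(1),rcond=None)[0]
            print(lo,len(Q),"y,z",r[:2].round(2),"rad",np.sqrt(r[2]+r[:2]@r[:2]).round(2),"topz",np.percentile(Q[:,2],2).round(1))
    N=T[n];print("nose",len(N),N.mean(0).round(1),"x",np.percentile(N[:,0],[1,99]).round(1),"topz",np.percentile(N[:,2],3).round(1))
E
python3 - <<'E'
from h import *
held()
s=arm.get_state();print(s["time_s"])
f=np.load("t2.npz");W=f["W"];q=s["position"]
m=(W[...,2]>.09)&(W[...,2]<.20)&(np.hypot(W[...,0]-q[0],W[...,1]-q[1])<.11)
a=np.radians(133.1);ax=np.array([np.cos(a),np.sin(a)]);P=W[m];t=(P[:,:2]-q[:2])@ax;print(len(P),t.min(),t.max())
E
```

```text
body x range [24.7 52.8 75.5]
10 155 y,z [ -0.79 -13.87] rad 21.75 topz -31.7
25 3303 y,z [ -0.82 -14.28] rad 21.45 topz -36.4
40 3813 y,z [ -0.81 -14.33] rad 21.43 topz -36.5
55 4255 y,z [ -0.81 -14.36] rad 21.43 topz -36.5
70 1859 y,z [ -0.8 -14.3] rad 21.5 topz -36.4
nose 1276 [ 85.6  -0.8 -19.4] x [78.8 93.8] topz -21.8
4.55
660 -0.0010186921876177586 0.0916844026084739
```

{"fn": "arm_command", "kwargs": {
  "commands": [
    [2.13, 1.87, 0, 0, 0, 0, 3],
    [2.13, 1.87, 0, 0, 0, 0, 3],
    [2.13, 1.87, 0, 0, 0, 0, 3],
    [2.13, 1.87, 0, 0, 0, 0, 3],
    [2.13, 1.87, 0, 0, 0, 0, 3],
    [2.13, 1.87, 0, 0, 0, 0, 3],
    [2.13, 1.87, 0, 0, 0, 0, 3],
    [2.13, 1.87, 0, 0, 0, 0, 3]
  ]
}}

```text
time_s: 5.22
position: [0.4828, -0.1818, 0.1228]
eef_rot: [-0.002, 0.398, 0.917, -0.0]
wrist_force: [1.2, -0.5, -1.5]
width: 0.493
finger_force: 61.4
```

{"fn": "arm_command", "kwargs": {
  "commands": [
    [0, 0, 0, 0, 0, -6.1, 3],
    [0, 0, 0, 0, 0, -6.1, 3],
    [0, 0, 0, 0, 0, -6.1, 3],
    [0, 0, 0, 0, 0, 0, 3],
    [0, 0, 0, 0, 0, 0, 3]
  ]
}}

```text
time_s: 5.63
position: [0.4835, -0.1832, 0.1235]
eef_rot: [-0.002, 0.248, 0.969, 0.0]
wrist_force: [0.4, 0.1, -1.8]
width: 0.496
finger_force: 61.6
```

Run:
```python
from h import *
togo([.4862,-.1855,.10],61.4)
s=arm.get_state();q=s["eef_rot"];Rm=R.from_quat([q[1],q[2],q[3],q[0]]).as_matrix()
im,d,p=grab("wrist");cv2.imwrite("pics/w3.png",im[:,:,::-1]);W=cloud(d,p);T=(W-s["position"])@Rm*1000
z=W[...,2]*1000
def q_(m,n):
    P=T[m];print(n,len(P),P.mean(0).round(1),np.percentile(P,[2,98],axis=0).round(1).tolist())
q_((abs(z-60)<3)&(abs(T[...,0]-83)<9)&(abs(T[...,1])<32),"saddle")
q_((abs(z-36)<3)&(abs(T[...,0]-114)<8)&(T[...,1]<25),"plate")
D=todisp(W,np.array([.4807,-.1937]),np.radians(61.4))*1000
for s_ in (1,-1):
  m=(abs(z-60)<3)&(abs(s_*D[...,1]-83)<9)&(abs(D[...,0])<40)
  if m.sum(): P=D[m];print("disp saddle",P.mean(0),np.percentile(P,[2,98],axis=0).round(1).tolist())
m=(abs(z-36)<3)&(abs(D[...,1]-114)<10)&(D[...,0]<34)&(D[...,0]>-70)
P=D[m];print("disp plate",P.mean(0),np.percentile(P,[2,98],axis=0).round(1).tolist())
```

```text
t 5.6333 pos [ 0.4835 -0.1832  0.1235] toolshift cm [-0.35 -0.07  2.35] turn deg [-0.02 -0.19 -0.12] F [ 0.43  0.13 -1.8 ] w 0.496 ff 61.582571268081665 j [-0.41 -1.48]
saddle 13 [83.2  0.4 64.8] [[83.1, -23.2, 62.8], [83.2, 21.1, 66.4]]
plate 1112 [109.4 -33.6  88.7] [[106.2, -135.0, 86.5], [112.7, 19.5, 90.5]]
disp saddle [11.06074775 85.89486451 58.99505643] [[-12.5, 85.8, 57.4], [31.8, 86.0, 61.0]]
disp plate [-18.39315789 112.15162713  35.04665393] [[-57.0, 108.8, 33.4], [30.2, 115.6, 36.6]]
```

View pics/w3.png

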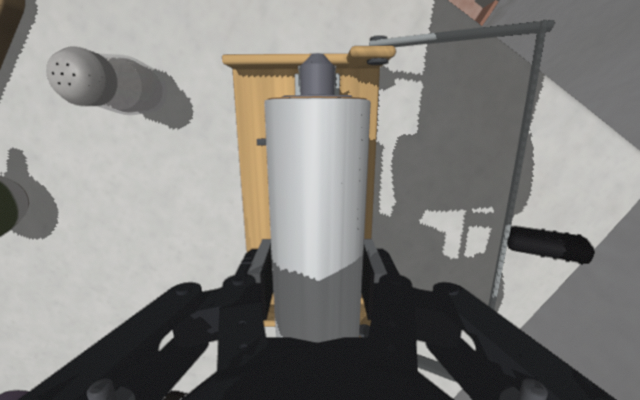

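The wrist view shows the roll over the carriage, nose at (317,70) centred on the saddle ends peeking out on both sides, and the tab at (550,243). I'll make a small lengthwise correction and descend to just above the saddles.

{"fn": "arm_command", "kwargs": {
  "commands": [
    [-0.2, 0, 1, 0, 0, 0, 3],
    [-0.2, 0, 1, 0, 0, 0, 3],
    [0, 0, 1, 0, 0, 0, 3],
    [0, 0, 1, 0, 0, 0, 3],
    [0, 0, 1, 0, 0, 0, 3],
    [0, 0, 1, 0, 0, 0, 3],
    [0, 0, 0.2, 0, 0, 0, 3],
    [0, 0, 0, 0, 0, 0, 3],
    [0, 0, 0, 0, 0, 0, 3]
  ]
}}

```text
time_s: 6.43
position: [0.4884, -0.1858, 0.0631]
eef_rot: [-0.0, 0.247, 0.969, 0.0]
wrist_force: [0.4, -0.0, -1.5]
width: 0.493
finger_force: 61.6
```

Run:
```python
from h import *
togo([.4862,-.1855,.0296],61.4)
s=arm.get_state();q=s["eef_rot"];Rm=R.from_quat([q[1],q[2],q[3],q[0]]).as_matrix()
im,d,p=grab("wrist");cv2.imwrite("pics/w4.png",im[:,:,::-1]);W=cloud(d,p);T=(W-s["position"])@Rm*1000;z=W[...,2]*1000
def q_(m,n):
    P=T[m];print(n,len(P),P.mean(0).round(1),np.percentile(P,[2,98],axis=0).round(1).tolist())
U,V=np.meshgrid(np.arange(640),np.arange(400));up=V<110
q_(up&(abs(z-60)<3)&(abs(T[...,0]-83)<9)&(abs(T[...,1])<32),"saddle")
q_(up&(abs(z-36)<3)&(abs(T[...,0]-114)<12)&(T[...,1]<25),"plate")
held()
```

```text
t 6.4333 pos [ 0.4884 -0.1858  0.0631] toolshift cm [ 0.2  -0.08  3.35] turn deg [ 0.   -0.01  0.04] F [ 0.4  -0.03 -1.49] w 0.493 ff 61.61182165145874 j [-0.41 -1.48]
saddle 1177 [85.2 -0.1  4. ] [[81.3, -22.5, 2.6], [89.2, 21.7, 5.4]]
plate 2598 [114.7 -36.6  28. ] [[104.7, -133.7, 25.2], [118.7, 20.2, 29.9]]
body x range [24.9 53.  75.8]
10 142 y,z [ -0.86 -13.81] rad 21.78 topz -31.4
25 3269 y,z [ -0.82 -14.27] rad 21.47 topz -36.3
40 3806 y,z [ -0.8  -14.32] rad 21.45 topz -36.5
55 4282 y,z [ -0.79 -14.4 ] rad 21.41 topz -36.5
70 1903 y,z [ -0.79 -14.36] rad 21.45 topz -36.5
nose 2331 [89.7 -0.2 -7.5] x [ 79.1 101.5] topz -21.5
```

{"fn": "arm_command", "kwargs": {
  "commands": [
    [0.15, 0.02, 0.3, 0, 0, 0, 3],
    [0, 0, 0.3, 0, 0, 0, 3],
    [0, 0, 0.2, 0, 0, 0, 3],
    [0, 0, 0.2, 0, 0, 0, 3],
    [0, 0, 0.2, 0, 0, 0, 3],
    [0, 0, 0.1, 0, 0, 0, 3],
    [0, 0, 0, 0, 0, 0, 3]
  ]
}}

```text
time_s: 7.12
position: [0.4869, -0.1848, 0.0499]
eef_rot: [-0.0, 0.247, 0.969, 0.0]
wrist_force: [0.7, 0.5, -2.9]
width: 0.494
finger_force: 61.6
```

Collars are 2–3 mm below the saddle tops with no contact force, so they are in the slots. I'll continue in small steps.

{"fn": "arm_command", "kwargs": {
  "commands": [
    [0, 0, 0.15, 0, 0, 0, 3],
    [0, 0, 0.15, 0, 0, 0, 3],
    [0, 0, 0.1, 0, 0, 0, 3],
    [0, 0, 0, 0, 0, 0, 3]
  ]
}}

```text
time_s: 7.45
position: [0.487, -0.1848, 0.046]
eef_rot: [-0.0, 0.247, 0.969, 0.0]
wrist_force: [0.1, 0.1, -2.6]
width: 0.497
finger_force: 61.7
```

{"fn": "arm_command", "kwargs": {
  "commands": [
    [0, 0, 0.1, 0, 0, 0, 3],
    [0, 0, 0.1, 0, 0, 0, 3],
    [0, 0, 0, 0, 0, 0, 3]
  ]
}}

```text
time_s: 7.7
position: [0.4874, -0.185, 0.0444]
eef_rot: [0.0, 0.247, 0.969, -0.0]
wrist_force: [0.5, 0.4, -2.4]
width: 0.494
finger_force: 61.6
```

{"fn": "arm_command", "kwargs": {
  "commands": [
    [0, 0, 0.1, 0, 0, 0, 3],
    [0, 0, 0.1, 0, 0, 0, 3],
    [0, 0, 0, 0, 0, 0, 3]
  ]
}}

```text
time_s: 7.95
position: [0.4876, -0.185, 0.0427]
eef_rot: [0.0, 0.247, 0.969, -0.0]
wrist_force: [0.5, 0.4, -0.4]
width: 0.492
finger_force: 62.0
```

{"fn": "arm_command", "kwargs": {
  "commands": [
    [0, 0, 0.1, 0, 0, 0, 3],
    [0, 0, 0.1, 0, 0, 0, 3],
    [0, 0, 0, 0, 0, 0, 3]
  ]
}}

```text
time_s: 8.2
position: [0.4872, -0.1848, 0.0406]
eef_rot: [-0.0, 0.247, 0.969, 0.0]
wrist_force: [0.4, 0.5, 3.4]
width: 0.494
finger_force: 62.4
```

{"fn": "arm_command", "kwargs": {
  "commands": [
    [0, 0, 0.1, 0, 0, 0, 3],
    [0, 0, 0.1, 0, 0, 0, 3],
    [0, 0, 0, 0, 0, 0, 3]
  ]
}}

```text
time_s: 8.45
position: [0.4872, -0.1849, 0.0383]
eef_rot: [0.0, 0.247, 0.969, 0.0]
wrist_force: [0.8, -0.0, 0.7]
width: 0.497
finger_force: 62.2
```

{"fn": "arm_command", "kwargs": {
  "commands": [
    [0, 0, 0.1, 0, 0, 0, 3],
    [0, 0, 0.1, 0, 0, 0, 3],
    [0, 0, 0, 0, 0, 0, 3]
  ]
}}

```text
time_s: 8.7
position: [0.4872, -0.1849, 0.0358]
eef_rot: [0.0, 0.247, 0.969, -0.0]
wrist_force: [1.9, -0.4, -1.7]
width: 0.497
finger_force: 61.9
```

{"fn": "arm_command", "kwargs": {
  "commands": [
    [0, 0, 0.1, 0, 0, 0, 3],
    [0, 0, 0.1, 0, 0, 0, 3],
    [0, 0, 0, 0, 0, 0, 3]
  ]
}}

```text
time_s: 8.95
position: [0.4883, -0.1855, 0.0346]
eef_rot: [0.001, 0.247, 0.969, -0.0]
wrist_force: [4.3, -2.6, -0.5]
width: 0.496
finger_force: 62.0
```

{"fn": "arm_command", "kwargs": {
  "commands": [
    [0, 0, 0.1, 0, 0, 0, 3],
    [0, 0, 0.05, 0, 0, 0, 3],
    [0, 0, 0, 0, 0, 0, 3]
  ]
}}

```text
time_s: 9.2
position: [0.4884, -0.1855, 0.0331]
eef_rot: [0.001, 0.247, 0.969, -0.0]
wrist_force: [4.7, -2.6, -0.9]
width: 0.494
finger_force: 61.9
```

{"fn": "arm_command", "kwargs": {
  "commands": [
    [0.05, 0, 0.1, 0, 0, 0, 3],
    [0, 0, 0.05, 0, 0, 0, 3],
    [0, 0, 0, 0, 0, 0, 3]
  ]
}}

```text
time_s: 9.45
position: [0.4866, -0.1846, 0.0308]
eef_rot: [0.0, 0.247, 0.969, -0.0]
wrist_force: [3.9, -1.8, -5.1]
width: 0.497
finger_force: 61.7
```

{"fn": "arm_command", "kwargs": {
  "commands": [
    [0.05, 0, 0.1, 0, 0, 0, 3],
    [0, 0, 0, 0, 0, 0, 3]
  ]
}}

```text
time_s: 9.62
position: [0.486, -0.1843, 0.0299]
eef_rot: [-0.0, 0.247, 0.969, 0.0]
wrist_force: [2.7, -2.1, -5.1]
width: 0.496
finger_force: 61.8
```

Run:
```python
from h import *
held(); togo([.4862,-.1855,.0296],61.4); print(arm.get_state()["wrist_torque"])
```

```text
body x range [25.1 53.1 75.8]
10 130 y,z [ -0.81 -14.2 ] rad 21.65 topz -31.0
25 3259 y,z [ -0.8  -14.35] rad 21.5 topz -36.5
40 3816 y,z [ -0.8  -14.49] rad 21.42 topz -36.7
55 4286 y,z [ -0.79 -14.59] rad 21.4 topz -36.8
70 1908 y,z [ -0.8  -14.54] rad 21.47 topz -36.7
nose 2432 [ 87.4  -0.5 -22.2] x [78.9 95.1] topz -29.5
t 9.6667 pos [ 0.4859 -0.1842  0.0298] toolshift cm [-0.09 -0.1   0.02] turn deg [-0.   -0.04  0.04] F [ 2.58 -0.78 -5.02] w 0.491 ff 61.69848918914795 j [-0.41 -1.48]
[-0.39963206 -0.73178569  0.00823189]
```

Pulled downward now: the noses have snapped over. One small press to confirm the floor.

{"fn": "arm_command", "kwargs": {
  "commands": [
    [0, 0, 0.06, 0, 0, 0, 3],
    [0, 0, 0, 0, 0, 0, 3]
  ]
}}

```text
time_s: 9.83
position: [0.4858, -0.1842, 0.0294]
eef_rot: [-0.0, 0.247, 0.969, 0.0]
wrist_force: [3.2, -1.7, -3.1]
width: 0.496
finger_force: 61.7
```

{"fn": "arm_command", "kwargs": {
  "commands": [
    [0, 0, 0.06, 0, 0, 0, 3],
    [0, 0, 0, 0, 0, 0, 3]
  ]
}}

```text
time_s: 10.0
position: [0.4859, -0.1842, 0.0293]
eef_rot: [-0.0, 0.247, 0.969, 0.0]
wrist_force: [0.9, -1.1, 1.6]
width: 0.499
finger_force: 62.1
```

Seated on the floor. Release and rise.

{"fn": "arm_command", "kwargs": {
  "commands": [
    [0, 0, 0, 0, 0, 0, 4.6],
    [0, 0, 0, 0, 0, 0, 5.5],
    [0, 0, 0, 0, 0, 0, 6.5],
    [0, 0, 0, 0, 0, 0, 6.5],
    [0, 0, 0, 0, 0, 0, 6.5],
    [0, 0, -0.5, 0, 0, 0, 6.5],
    [0, 0, -1, 0, 0, 0, 6.5],
    [0, 0, -2, 0, 0, 0, 6.5],
    [0, 0, -2, 0, 0, 0, 6.5],
    [0, 0, -2, 0, 0, 0, 6.5]
  ]
}}

```text
time_s: 10.83
position: [0.4862, -0.1844, 0.1056]
eef_rot: [0.0, 0.247, 0.969, -0.0]
wrist_force: [-0.4, -0.6, 0.0]
width: 0.76
finger_force: 0.0
```

{"fn": "arm_command", "kwargs": {
  "commands": [
    [0, 0, -2, 0, 0, 0, 5],
    [0, 0, -2, 0, 0, 0, 5],
    [0, 0, -2, 0, 0, 0, 5],
    [0, 0, -2, 0, 0, 0, 5],
    [0, 0, -2, 0, 0, 0, 5],
    [0, 0, -2, 0, 0, 0, 5],
    [0, 0, -2, 0, 0, 0, 5],
    [0, 0, -1, 0, 0, 0, 5],
    [0, 0, 0, 0, 0, 0, 5]
  ]
}}

```text
time_s: 11.58
position: [0.488, -0.1851, 0.2581]
eef_rot: [0.003, 0.247, 0.969, -0.001]
wrist_force: [-0.4, 0.7, -0.6]
width: 0.587
finger_force: 0.0
```

Run:
```python
from h import *
im,d,p=grab("top");W=cloud(d,p);D=todisp(W,np.array([.4807,-.1937]),np.radians(61.4))*1000
cv2.imwrite("pics/t5.png",im[:,:,::-1])
imw,dw,pw=grab("wrist");cv2.imwrite("pics/w5.png",imw[:,:,::-1]);Dw=todisp(cloud(dw,pw),np.array([.4807,-.1937]),np.radians(61.4))*1000
for D in (D,Dw):
    for lo,hi in((-72,-40),(-40,0),(0,40),(40,72)):
        x,y,z=np.moveaxis(D,-1,0);m=(y>lo)&(y<hi)&(abs(x)<40)&(z>48)&(z<85);P=D[m]
        if len(P)>30:
            A=np.c_[2*P[:,[0,2]],np.ones(len(P))];r=np.linalg.lstsq(A,(P[:,[0,2]]**2).sum(1),rcond=None)[0]
            print(lo,len(P),r[:2].round(1),"top",np.percentile(P[:,2],97).round(1))
    for s in(1,-1):
        m=(abs(x)<25)&(s*y>76)&(s*y<97)&(z>42)&(z<60);P=D[m]
        if len(P): print("end",s,len(P),np.percentile(P[:,1],[2,98]).round(1))
s=D=todisp(cloud(dw,pw),np.array([.4807,-.1937]),np.radians(61.4))*1000
v=imw.max(2);m=(v<60)&(D[...,0]>100)&(D[...,0]<200)&(abs(D[...,1])<25)&(D[...,2]>80);P=D[m]
print("tab",len(P),P.mean(0) if len(P) else'',np.percentile(P,[2,98],axis=0).round(1) if len(P) else'')
togo([.549,-.067,.17],-28.6)
```

```text
-72 114 [ 3.4 51.4] top 67.2
-40 57 [-4.8 55.5] top 64.0
0 56 [-7.5 56.1] top 63.5
40 121 [ 1.8 52.7] top 67.0
end 1 50 [77.7 96.3]
end -1 87 [-96.3 -77.2]
-72 820 [ 9.7 43.9] top 65.8
-40 1118 [ 9.7 43.8] top 65.7
0 1240 [ 9.6 43.8] top 65.7
40 1071 [ 9.6 43.7] top 65.6
end 1 466 [77.7 96.6]
end -1 341 [-96.1 -80. ]
tab 537 [145.11836461   1.44027592 113.43322638] [[127.4  -4.6 100.9]
 [161.7   5.8 123.3]]
t 11.6833 pos [ 0.4862 -0.1844  0.2542] toolshift cm [ 0.1  13.31  8.42] turn deg [3.000e-02 3.000e-02 9.004e+01] F [-0.41  0.8  -0.15] w 0.586 ff 0.0 j [-0.41 -1.48]
```

View pics/w5.png

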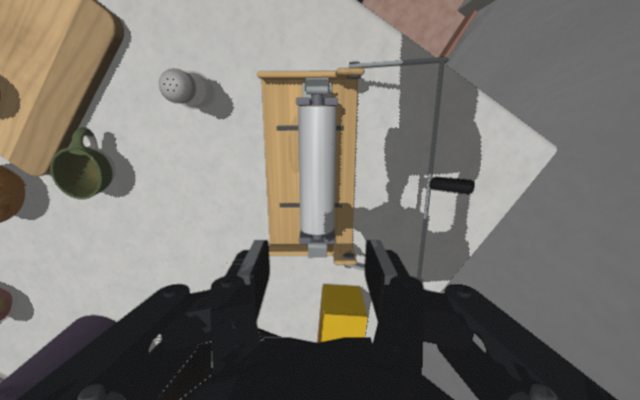

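The wrist view shows the roll level in both saddles (axis z 43.8 mm, x +9.7 mm). The bar's tab is at (452,185), about (152, 1) mm in the dispenser frame. Now move over the tab.

{"fn": "arm_command", "kwargs": {
  "commands": [
    [0, 2.06, 0, 0, 0, 0, 4],
    [0, 2.06, 0, 0, 0, 0, 4],
    [0, 2.06, 0, 0, 0, 0, 4],
    [0, 2.06, 0, 0, 0, 0, 4],
    [0, 2.06, 0, 0, 0, 0, 4],
    [0, 2.06, 0, 0, 0, 0, 4],
    [0, 2.06, 0, 0, 0, 0, 4],
    [0, 0, 0, 0, 0, 0, 4]
  ]
}}

```text
time_s: 12.35
position: [0.5553, -0.0548, 0.2517]
eef_rot: [-0.002, 0.245, 0.969, 0.001]
wrist_force: [0.0, 0.3, -0.8]
width: 0.469
finger_force: 0.0
```

{"fn": "arm_command", "kwargs": {
  "commands": [
    [0, 0, 0, 0, 0, 7, 4],
    [0, 0, 0, 0, 0, 7, 4],
    [0, 0, 0, 0, 0, 7, 4],
    [0, 0, 0, 0, 0, 7, 4],
    [0, 0, 0, 0, 0, 7, 4],
    [0, 0, 0, 0, 0, 7, 4],
    [0, 0, 0, 0, 0, 7, 4]
  ]
}}

```text
time_s: 12.93
position: [0.5539, -0.0581, 0.252]
eef_rot: [-0.001, 0.629, 0.778, -0.001]
wrist_force: [0.6, -0.2, -0.4]
width: 0.463
finger_force: 0.0
```

{"fn": "arm_command", "kwargs": {
  "commands": [
    [0, 0, 1, 0, 0, 7, 4],
    [0, 0, 1, 0, 0, 7, 4],
    [0, 0, 1, 0, 0, 7, 4],
    [0, 0, 1, 0, 0, 7, 4],
    [0, 0, 1, 0, 0, 7, 4],
    [0, 0, 1, 0, 0, 6, 4],
    [0, 0, 0, 0, 0, 0, 4],
    [0, 0, 0, 0, 0, 0, 4]
  ]
}}

```text
time_s: 13.6
position: [0.5535, -0.058, 0.1921]
eef_rot: [-0.001, 0.859, 0.512, -0.002]
wrist_force: [-0.0, 0.7, -0.2]
width: 0.468
finger_force: 0.0
```

```bash
cat >> h.py <<'E'
C=np.array([.4807,-.1937]);A=np.radians(61.4);X=np.array([np.cos(A),np.sin(A)]);Y=np.array([-X[1],X[0]])
def dw(x,y,z): return [*(C+(x*X+y*Y)/1000),z/1000]
E
python3 - <<'E'
from h import *
togo(dw(154,.8,90),-28.6)
im,d,p=grab("wrist");cv2.imwrite("pics/w6.png",im[:,:,::-1]);D=todisp(cloud(d,p),C,A)*1000
m=(im.max(2)<70)&(D[...,0]>115)&(D[...,0]<190)&(abs(D[...,1])<25)&(D[...,2]>75)&(D[...,2]<140);P=D[m]
print("tab",len(P),P.mean(0),np.percentile(P,[2,98],axis=0).round(1))
E
```

```text
t 13.6 pos [ 0.5535 -0.058   0.1921] toolshift cm [1.000e-02 6.000e-02 1.021e+01] turn deg [-0.22  0.1   0.2 ] F [-0.04  0.67 -0.21] w 0.468 ff 0.0 j [-0.15  0.35]
tab 638 [152.46758684  -0.62507499 116.08247133] [[129.7  -5.8 106.7]
 [169.1   4.3 123.5]]
```

View pics/w6.png

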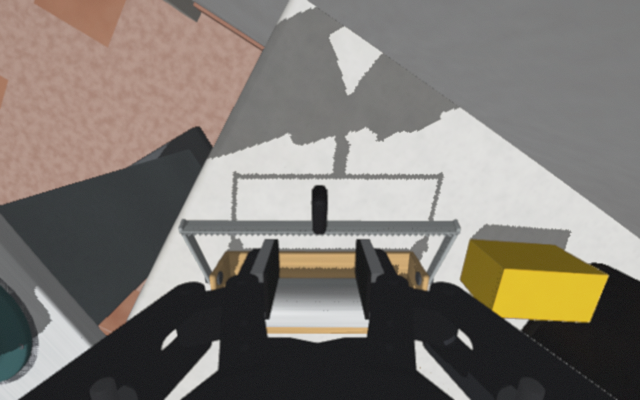

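The tab at (319,208) lies centred between the fingers. Descend and pinch gently.

{"fn": "arm_command", "kwargs": {
  "commands": [
    [0.1, 0.1, 1.5, 0, 0, 0, 4],
    [0, 0, 1.5, 0, 0, 0, 4],
    [0, 0, 1.5, 0, 0, 0, 4],
    [0, 0, 1.5, 0, 0, 0, 4],
    [0, 0, 1.5, 0, 0, 0, 4],
    [0, 0, 1.5, 0, 0, 0, 3],
    [0, 0, 1.4, 0, 0, 0, 3],
    [0, 0, 0, 0, 0, 0, 2.5]
  ],
  "grip_force": 20
}}

```text
time_s: 14.32
position: [0.5545, -0.0572, 0.0876]
eef_rot: [-0.001, 0.859, 0.512, -0.002]
wrist_force: [0.0, 0.1, -0.5]
width: 0.293
finger_force: 0.0
```

{"fn": "arm_command", "kwargs": {
  "commands": [
    [0, 0, 0, 0, 0, 0, 2],
    [0, 0, 0, 0, 0, 0, 1.5],
    [0, 0, 0, 0, 0, 0, 1],
    [0, 0, 0, 0, 0, 0, 0.5],
    [0, 0, 0, 0, 0, 0, 0.5],
    [0, 0, 0, 0, 0, 0, 0.5],
    [0, 0, 0, 0, 0, 0, 0.5]
  ]
}}

```text
time_s: 14.9
position: [0.556, -0.0567, 0.091]
eef_rot: [-0.001, 0.86, 0.511, -0.0]
wrist_force: [-4.2, 3.3, 1.5]
width: 0.134
finger_force: 23.5
```

Run:
```python
from h import *
togo(dw(155,0,87),-28.6)
D=todisp(arm.get_state()["position"],C,A)*1000;g=D+[0,0,20]
v=g-[50,0,50];r=np.hypot(v[0],v[2]);a0=np.pi-np.arctan2(v[2],v[0]);print(D.round(1),"r",r,"a0",a0)
```

```text
t 14.9 pos [ 0.556  -0.0567  0.091 ] toolshift cm [-0.14 -0.05  0.4 ] turn deg [-0.07 -0.02  0.08] F [-4.19  3.33  1.48] w 0.134 ff 23.51768732070923 j [-0.15  0.35]
[156.4  -0.5  91. ] r 122.64304412417414 a0 2.620915713935649
```

Run:
```python
import numpy as np
a=np.linspace(2.62,0,33);x=-12.2*np.cos(a);z=12.2*np.sin(a)
X=np.round(x,2);Z=np.round(z,2)
print([[round(p,2),round(-q,2)] for p,q in zip(np.diff(X),np.diff(Z))])
```

```text
[[np.float64(-0.53), np.float64(-0.84)], [np.float64(-0.6), np.float64(-0.8)], [np.float64(-0.67), np.float64(-0.75)], [np.float64(-0.72), np.float64(-0.69)], [np.float64(-0.78), np.float64(-0.63)], [np.float64(-0.82), np.float64(-0.56)], [np.float64(-0.87), np.float64(-0.49)], [np.float64(-0.9), np.float64(-0.42)], [np.float64(-0.94), np.float64(-0.35)], [np.float64(-0.96), np.float64(-0.27)], [np.float64(-0.98), np.float64(-0.19)], [np.float64(-1.0), np.float64(-0.1)], [np.float64(-1.0), np.float64(-0.03)], [np.float64(-0.99), np.float64(0.06)], [np.float64(-0.99), np.float64(0.13)], [np.float64(-0.98), np.float64(0.22)], [np.float64(-0.95), np.float64(0.3)], [np.float64(-0.93), np.float64(0.37)], [np.float64(-0.89), np.float64(0.45)], [np.float64(-0.85), np.float64(0.52)], [np.float64(-0.81), np.float64(0.59)], [np.float64(-0.75), np.float64(0.65)], [np.float64(-0.7), np.float64(0.71)], [np.float64(-0.65), np.float64(0.77)], [np.float64(-0.57), np.float64(0.81)], [np.float64(-0.51), np.float64(0.86)], [np.float64(-0.43), np.float64(0.9)], [np.float64(-0.36), np.float64(0.94)], [np.float64(-0.28), np.float64(0.95)], [np.float64(-0.21), np.float64(0.98)], [np.float64(-0.12), np.float64(0.99)], [np.float64(-0.04), np.float64(1.0)]]
```

{"fn": "arm_command", "kwargs": {
  "commands": [
    [-0.53, -0.05, -0.84, 0, 0, 0, 0.5],
    [-0.6, 0, -0.8, 0, 0, 0, 0.5],
    [-0.67, 0, -0.75, 0, 0, 0, 0.5],
    [-0.72, 0, -0.69, 0, 0, 0, 0.5],
    [-0.78, 0, -0.63, 0, 0, 0, 0.5],
    [-0.82, 0, -0.56, 0, 0, 0, 0.5],
    [-0.87, 0, -0.49, 0, 0, 0, 0.5],
    [-0.9, 0, -0.42, 0, 0, 0, 0.5]
  ]
}}

```text
time_s: 15.57
position: [0.5274, -0.1095, 0.1425]
eef_rot: [-0.0, 0.86, 0.511, 0.0]
wrist_force: [-1.0, 4.1, -3.5]
width: 0.135
finger_force: 21.9
```

```bash
cat >> h.py <<'E'
def ang():
    s=arm.get_state();D=todisp(s["position"],C,A)*1000;g=D+[0,0,20];v=g-[50,0,50]
    F=s["wrist_force"];print(D.round(1),"r",np.hypot(v[0],v[2]).round(1),"a",round(float(np.arctan2(v[2],-v[0])),3),"Fdisp",[round(float(k),1) for k in(F[:2]@X,F[:2]@Y,F[2])],"w",s["width"],s["finger_force"],s["time_s"])
E
python3 -c "
from h import *
ang()"
```

```text
[ 96.3  -0.7 142.5] r 121.7 a 1.961 Fdisp [3.2, 2.8, -3.5] w 0.1352405527952521 21.860767900943756 15.5667
```

Bar is following; a ≈ 1.96 as planned.

{"fn": "arm_command", "kwargs": {
  "commands": [
    [-0.94, 0, -0.35, 0, 0, 0, 0.5],
    [-0.96, 0, -0.27, 0, 0, 0, 0.5],
    [-0.98, 0, -0.19, 0, 0, 0, 0.5],
    [-1, 0, -0.1, 0, 0, 0, 0.5],
    [-1, 0, -0.03, 0, 0, 0, 0.5],
    [-0.99, 0, 0.06, 0, 0, 0, 0.5],
    [-0.99, 0, 0.13, 0, 0, 0, 0.5],
    [-0.98, 0, 0.22, 0, 0, 0, 0.5]
  ]
}}

```text
time_s: 16.23
position: [0.49, -0.1786, 0.1475]
eef_rot: [0.0, 0.86, 0.511, 0.0]
wrist_force: [-0.3, 4.4, -1.6]
width: 0.137
finger_force: 22.3
```

{"fn": "arm_command", "kwargs": {
  "commands": [
    [-0.95, 0, 0.3, 0, 0, 0, 0.5],
    [-0.93, 0, 0.37, 0, 0, 0, 0.5],
    [-0.89, 0, 0.45, 0, 0, 0, 0.5],
    [-0.85, 0, 0.52, 0, 0, 0, 0.5],
    [-0.81, 0, 0.59, 0, 0, 0, 0.5],
    [-0.75, 0, 0.65, 0, 0, 0, 0.5],
    [-0.7, 0, 0.71, 0, 0, 0, 0.5],
    [-0.65, 0, 0.77, 0, 0, 0, 0.5]
  ]
}}

```text
time_s: 16.9
position: [0.4586, -0.2366, 0.1037]
eef_rot: [0.001, 0.86, 0.511, -0.0]
wrist_force: [-4.7, 2.5, 4.1]
width: 0.139
finger_force: 25.5
```

```bash
python3 -c "
from h import *
ang()"
```

```text
[-48.2  -1.1 103.7] r 122.8 a 0.644 Fdisp [-0.1, 5.3, 4.1] w 0.1388880393980611 25.488373339176178 16.9
```

{"fn": "arm_command", "kwargs": {
  "commands": [
    [-0.57, -0.05, 0.81, 0, 0, 0, 0.5],
    [-0.51, 0, 0.86, 0, 0, 0, 0.5],
    [-0.43, 0, 0.9, 0, 0, 0, 0.5],
    [-0.36, 0, 0.94, 0, 0, 0, 0.5],
    [-0.28, 0, 0.95, 0, 0, 0, 0.5],
    [-0.21, 0, 0.98, 0, 0, 0, 0.5],
    [-0.12, 0, 0.8, 0, 0, 0, 0.5],
    [-0.04, 0, 0.5, 0, 0, 0, 0.5]
  ]
}}

```text
time_s: 17.57
position: [0.4469, -0.2582, 0.0352]
eef_rot: [0.001, 0.86, 0.511, -0.0]
wrist_force: [-3.4, -4.5, 4.7]
width: 0.134
finger_force: 28.2
```

{"fn": "arm_command", "kwargs": {
  "commands": [
    [0, 0, 0.4, 0, 0, 0, 0.5],
    [0, 0, 0.2, 0, 0, 0, 0.5],
    [0, 0, 0, 0, 0, 0, 0.5]
  ]
}}

```text
time_s: 17.82
position: [0.4469, -0.2582, 0.0294]
eef_rot: [0.001, 0.859, 0.511, -0.0]
wrist_force: [-3.8, -6.7, -0.3]
width: 0.133
finger_force: 28.1
```

```bash
python3 -c "
from h import *
ang()"
```

```text
[-72.8  -1.2  29.4] r 122.8 a -0.005 Fdisp [-7.7, 0.1, -0.3] w 0.13321799215598512 28.07545244693756 17.8167
```

{"fn": "arm_command", "kwargs": {
  "commands": [
    [0.1, 0, 0.2, 0, 0, 0, 0.5],
    [0.1, 0, 0.2, 0, 0, 0, 0.5],
    [0, 0, 0, 0, 0, 0, 0.5]
  ]
}}

```text
time_s: 18.07
position: [0.4471, -0.2578, 0.0257]
eef_rot: [0.002, 0.859, 0.512, -0.002]
wrist_force: [-7.4, -12.2, 0.1]
width: 0.136
finger_force: 28.5
```

{"fn": "arm_command", "kwargs": {
  "commands": [
    [-0.3, 0, 0, 0, 0, 0, 0.5],
    [-0.2, 0, 0.2, 0, 0, 0, 0.5],
    [0, 0, 0.2, 0, 0, 0, 0.5],
    [0, 0, 0, 0, 0, 0, 0.5]
  ]
}}

```text
time_s: 18.4
position: [0.4469, -0.2581, 0.0216]
eef_rot: [-0.0, 0.86, 0.51, 0.002]
wrist_force: [3.6, 4.3, -0.6]
width: 0.136
finger_force: 28.3
```

Run:
```python
from h import *
ang()
im,d,p=grab("side");cv2.imwrite("pics/s7.png",im[:,:,::-1]);D=todisp(cloud(d,p),C,A)*1000
x,y,z=np.moveaxis(D,-1,0)
for lo,hi in((-118,-60),(-60,-20),(20,60),(60,118)):
    m=(y>lo)&(y<hi)&(x<-25)&(x>-58)&(z>30)&(z<110);P=D[m]
    if len(P): print(lo,len(P),P.mean(0).round(1))
cv2.imwrite("pics/s7c.png",cv2.resize(im[110:260,260:440,::-1],None,fx=4,fy=4,interpolation=cv2.INTER_CUBIC))
```

```text
[-72.7  -1.1  21.6] r 123.0 a -0.068 Fdisp [5.5, -1.1, -0.6] w 0.13554731941909554 28.282341957092285 18.4
-118 70 [-41.3 -98.3  47.8]
-60 31 [-40.3 -37.   59.5]
20 16 [-38.7  28.5  54.8]
```

View pics/s7c.png

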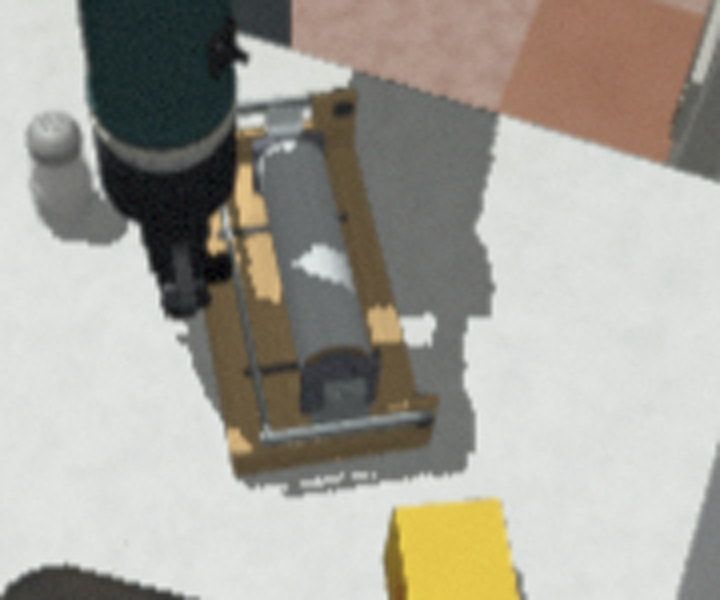

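The side view shows the bar lying in front of the roll, the strip along its front. I'll press until the stop is felt.

{"fn": "arm_command", "kwargs": {
  "commands": [
    [0, 0, 0.2, 0, 0, 0, 0.5],
    [0, 0, 0.2, 0, 0, 0, 0.5],
    [0, 0, 0, 0, 0, 0, 0.5]
  ]
}}

```text
time_s: 18.7
position: [0.4469, -0.2582, 0.0192]
eef_rot: [-0.001, 0.86, 0.511, 0.001]
wrist_force: [-1.2, 7.9, 13.6]
width: 0.14
finger_force: 30.0
```

{"fn": "arm_command", "kwargs": {
  "commands": [
    [0, 0, 0.2, 0, 0, 0, 0.5],
    [0, 0, 0.2, 0, 0, 0, 0.5],
    [0, 0, 0, 0, 0, 0, 0.5]
  ]
}}

```text
time_s: 18.95
position: [0.447, -0.2583, 0.0185]
eef_rot: [-0.001, 0.86, 0.511, 0.001]
wrist_force: [-10.3, 12.9, 39.8]
width: 0.134
finger_force: 33.2
```

Stop felt (40 N up). Release and lift away.

{"fn": "arm_command", "kwargs": {
  "commands": [
    [0, 0, 0, 0, 0, 0, 1.5],
    [0, 0, 0, 0, 0, 0, 2.5],
    [0, 0, 0, 0, 0, 0, 4],
    [0, 0, 0, 0, 0, 0, 4],
    [0, 0, 0, 0, 0, 0, 4],
    [0, 0, 0, 0, 0, 0, 4]
  ]
}}

```text
time_s: 19.45
position: [0.4451, -0.2594, 0.0135]
eef_rot: [-0.0, 0.86, 0.511, -0.0]
wrist_force: [1.0, 0.3, 0.0]
width: 0.469
finger_force: 0.0
```

{"fn": "arm_command", "kwargs": {
  "commands": [
    [0, 0, -0.5, 0, 0, 0, 4],
    [0, 0, -1, 0, 0, 0, 4],
    [0, 0, -2, 0, 0, 0, 4],
    [0, 0, -2, 0, 0, 0, 4],
    [0, 0, -3, 0, 0, 0, 4],
    [0, 0, -3, 0, 0, 0, 4],
    [0, 0, -3, 0, 0, 0, 4],
    [0, 0, -3, 0, 0, 0, 4],
    [0, 0, -3, 0, 0, 0, 4],
    [0, 0, 0, 0, 0, 0, 4]
  ]
}}

```text
time_s: 20.28
position: [0.449, -0.262, 0.2279]
eef_rot: [0.006, 0.86, 0.511, 0.003]
wrist_force: [0.5, -0.5, 0.6]
width: 0.47
finger_force: 0.0
```

Run:
```python
from h import *
ang()
im,d,p=grab("wrist");D=todisp(cloud(d,p),C,A)*1000;x,y,z=np.moveaxis(D,-1,0)
cv2.imwrite("pics/w8.png",im[:,:,::-1])
for lo,hi in((-118,-60),(-60,-15),(15,60),(60,118)):
    m=(y>lo)&(y<hi)&(x<-25)&(x>-55)&(z>30)&(z<150);P=D[m]
    if len(P): print(lo,len(P),P.mean(0).round(1))
m=(abs(y)<8)&(x<-38)&(x>-95)&(z>30)&(z<150);P=D[m];print("tab",len(P),P.mean(0).round(1),np.percentile(P,[2,98],axis=0).round(1))
m=(abs(y)<70)&(abs(x-10)<20)&(z>55)&(z<80);print("roll top",np.percentile(z[m],97) if m.any() else None)
```

```text
[-75.1  -4.9 227.9] r 234.2 a 1.007 Fdisp [-0.2, -0.6, 0.6] w 0.46990206078705515 0.0 20.2833
-118 373 [-38.7 -99.   45.3]
-60 176 [-38.8 -38.5  54.9]
15 168 [-38.9  37.6  54.9]
60 452 [-38.1 101.3  46.8]
tab 466 [-58.5  -0.8  59.2] [[-79.9  -6.4  55.4]
 [-38.3   5.5  61.5]]
roll top 65.69857044904293
```

View pics/w8.png

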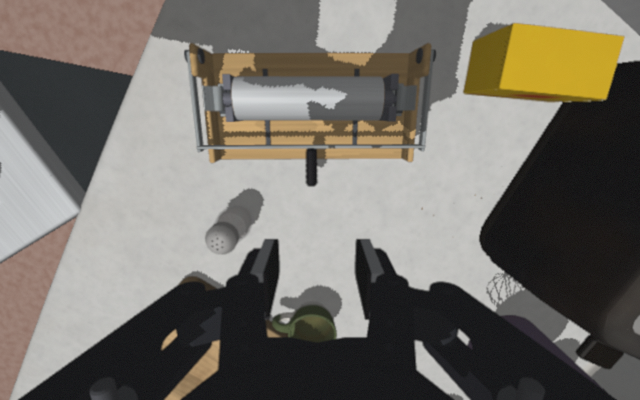

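The wrist view shows the bar down (tab at (312,167), top at 60 mm, so the angle is about 0), the roll home, and the salt, cup and carton where they were. I'm handing in.

```bash
python3 -c "
from station import arm
print(arm.sign_off())"
```

```text
the job is handed in; nothing more can be done
None
```

The roll is snapped home in both saddles, the tear bar is fully down on its stop, the salt shaker, cup and carton were left untouched, and the job is handed in; no verdict came back.

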